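# Eject a pressed sugar tablet and put it on the balance

## Task

Get the pressed brown sugar tablet out of the tablet press: lift the black lockout collar on the red-topped lever, swing the lever with the collar up through its yellow gate, away from you to the far end, and let the collar drop back home behind the gate so that the knockout stays up. Then take the raised tablet out of its die and set it flat in the middle of the balance's round steel pan without dropping it. Leave the other things on the bench standing where they are.

Things in the scene. Friction and masses are not known exactly. Their poses are not given: they have to be found in the camera images.
- press: bench tablet press, fixed; base plate 260 x 260 x 12 mm; origin at the centre of its underside on the bench, z up, +x away from the robot and +y to the left at yaw 0. Lever station at y = +70 mm. Die: aluminium block 84 x 84 mm centred at x = -30, y = -70 mm, top 75 mm above the bench; behind it a white box from x = 70 mm on, 85 mm high
- head_edge (a point): middle of the lower front edge of the white feed head that overhangs the lever station: the head spans press x 10 to 125 mm, y 15 to 125 mm, 290 to 320 mm above the bench, a hopper on top, on a column at x 90 to 120 mm. At the far end of the swing a vertical gripper on the collar would run into it; a gripper lying along the lever clears it
- lever_pivot (a point): pivot of the lever on the press (press x 40, y 70, z 45 mm); the hinge runs along the press's y axis
- lever (a joint): lever angle, rad. It swings in the press's x-z plane and leans from vertical towards the press's -x by (0.838 - value): 48 deg at 0, 24 deg at 0.42, the far stop. Stiff, stays where left (about 3 N at the collar). With the collar down the gate tooth blocks it at about 0.13; past 0.375 a released collar drops behind the tooth. Beyond 0.13 the swing lifts the knockout and tablet
- lever_top (a point): end of the lever's red cap, 167 mm from the pivot along the lever; the cap is 22 mm across and starts 151 mm from the pivot; the stem is a 12 mm steel rod
- collar (a joint): how far the collar is raised along the lever, m: 0 down (a spring pushes it down with 3 to 4 N), 0.016 highest, just under the red cap. It must be up by 9 mm or more to pass over the gate tooth
- collar_mid (a point): middle of the black round collar, 34 mm across, 34 mm long; collar down, it is 117 mm from the pivot (collar from 100 to 134 mm). z axis along the lever, outward. Best held with a finger left and right of it (press y), the red cap between them; the gripper may stand up to 20 deg steeper than the lever. Gate plates: to 16 mm either side of the lever's plane, tooth to 109 mm from the pivot
- tablet: round brown pressed tablet, 40 mm across, 22 mm high, about 45 g; origin at the centre of its underside, z up. At first it sits in the die, its top 3 mm under the die's top; with the lever at the far end it stands 13 to 17 mm out of the die
- die_mouth (a point): centre of the die's mouth, level with the top of the die block (75 mm above the bench); hole 41.5 mm wide
- balance: white bench balance with a red foot band, 200 x 160 mm, 45 mm high, fixed; origin at the centre of its underside; stands to the left or the right of the press
- pan (a point): centre of the top of the balance's round steel pan, 120 mm across, 62 mm above the bench
- hotplate: white hotplate with a black square top, 200 x 160 x 78 mm, fixed, on the other side from the balance; not needed; origin at the centre of its underside
- beaker: glass beaker 60 mm wide, 75 mm high, on the bench in front of the press (bystander); origin at its underside
- flask: green glass conical flask 72 mm wide, 106 mm high, right of the press (bystander); origin at its underside
- bottle: white bottle with a blue cap, 60 mm wide, 150 mm high, left of the press (bystander); origin at its underside
- punch: spare brass punch 28 mm wide, 45 mm high, standing on the front of the press's base plate between the lever and the die (bystander); origin at its underside
- jar: clear jar with a red lid, 64 mm wide, 80 mm high (bystander); origin at its underside
- bowl: metal bowl 110 mm wide, 50 mm high (bystander); origin at its underside
Not all that is in view belongs to the job. What is shaped like the tablet but pink is not meant.

How it is judged:
By the outcome, as a careful person would: the job done as asked, in the order asked, and still so for the second after the job is handed in, with the robot touching nothing.
It also fails if it takes over 59 s, if anything falls off the work surface, if the arm or the gripper's body presses on something with over 40 N, if the wrist force passes 120 N, or if a joint passes its speed limit or range.

## Robot

A 6-joint arm with a two-finger parallel gripper is mounted at the origin on the work surface. World frame = base frame: x ahead of the robot, y to its left, z up, the work surface at z = 0. Lengths are in m, angles in rad, forces in N, time in s.
With the tool pointing down it reaches from about 0.35 to 0.85 m from the base axis. Payload 8.1 kg.
Tool frame: the origin (TCP) lies on the mounting face of the last link; the fingertips stand 186 mm ahead of it and the grasp point (between the pads) lies 167 mm ahead of it; z points along the fingers, y is the direction in which the jaws open and shut (so a half turn about z gives the same grasp; the last joint's range is limited). The gripper opens to 93 mm and grips with 3 to 60 N. Pads are 15 mm wide; open, the fingers measure 128 mm over their backs; the gripper's body (75 mm by 188 mm) begins 65 mm behind the grasp point.
Start: joints at [1.089, 0.13, 1.488, -0, 1.523, -0.085], TCP at [0.232, 0.553, 0.405] pointing down, gripper open.
Joint ranges: [-2.96, 2.96], [-0.89, 2.26], [0.02, 2.5], [-1.34, 4.48], [0, 2.73], [-2.66, 2.66]. Speed limits (rad/s): [2.39, 2.39, 2.79, 3.14, 3.14, 3.14].

## Interface

Orientations are given as a rotation vector (axis times angle).
In Python, from plant import robot, read_camera, spotter gives the robot as it stands.
- The arm moves only by the tool arm_command, never from a script. Its arguments are lists of equal length, an entry for each row: "xyz": the shift along the world's x, y, z in cm, a list of three; "turn": the turn, a rotation vector about the world's x, y, z in rad, a list of three. A call has 1 to 12 rows; each row shifts and turns the commanded pose from where the row before left it; what a row does not reach is not made up. A row lasts 1/8 s, in which the tool goes at most 62.5 mm and 10.7 degrees, less where a joint would pass 70% of its speed; a pose out of reach is approached as far as the arm can. A call is refused whole if a number of a shift passes 6.25 or a number of a turn 0.188, either way. A call with a gripper value outside its range is refused whole. "gripper" is the finger opening in cm, from 0 to 9.3, set as the call begins (left out, the last holds). The fingers move at their own pace and stop on an object; "force" is the grip in N (left out, the last holds). Time passes only in rows, so rows that do not move let the fingers close. It gives the time, the measured TCP pose, the force and the opening at its end, in the units of the state.
- robot.read_state(): the state, without advancing time (a new reading comes with each control period).
- read_camera(name): name is "scene" or "top" or "wrist"; returns a dict with "frame" (384x512x3 uint8, red, green, blue), "z_map" (384x512 float32, m along the optical axis (not along the pixel's ray), 0 where there is no reading), "fx", "fy", "cx", "cy" (pixels), "eye" and "orientation" of the camera in the world. Camera axes: x right, y down, z forward; pixel columns grow to the right and rows downward; lengths in m; the calibration is good to about 2 mm. A picture is of the moment at which its call begins.
- robot.close_job(): hands the job in, once; it reports no verdict.
Trained networks look in a picture, given as the dict that the camera call returned (one of the last four; its "shot" number tells which), for a name from the list of things; names that differ only in an ending like _2 or _b are one class to them, and where a whole thing is asked for, a point or a joint stands for the part that bears it (a point fixed in the world has none). Each returns a list of dicts, best first, with "confidence" (0 to 1); they miss things now and then, are a little off and sometimes report something else, mostly with a low value. They report only what shows in the picture. A call takes as long as a camera call. They do not tell look-alikes from the thing itself.
- spotter.masks_of(picture, query): "pixels" (384x512 bool, what is visible of it) and "centre" ([row, column] in pixels, amid what is visible of it).
The state is a dict: "t": time; "q": joint angles; "dq": joint speeds; "joint_torque": joint torques, N m; "tool_pos": TCP position; "orientation": TCP orientation; "force": force on the tool from outside, world axes, zero at the start; "wrist_torque": the same for the moment, N m; "opening": finger opening in m.
Only numpy, scipy, OpenCV 4.12 (cv2) and the standard library are available. Lean on these libraries where they do the work, as an engineer would, in place of code of your own. Each camera call takes 0.05 s, during which the arm holds its last target. There are 200 camera calls.

## Working session

There is one attempt and no reset: what is moved stays moved. The work goes in short steps, Python scripts to look and compute and a tool call to move; the robot and the scene stay as the last step left them, time stands still between calls to the robot, and variables do not carry over. Pictures are saved under pics/ and viewed, about 8 in all and at most 12, crops included, and the job is handed in when it is done.

Besides the shell and the picture viewer there is one more tool, called after ">>>" by a JSON object that holds its "op" and its "data", one argument or row to a line. arm_command: Moves the arm, as the interface text tells. Its arguments: {"type":"object","properties":{"xyz":{"type":"array","items":{"type":"array","items":{"type":"number"}}},"turn":{"type":"array","items":{"type":"array","items":{"type":"number"}}},"gripper":{"type":"number"},"force":{"type":"number"}},"required":["xyz","turn"]}

```bash
ls; mkdir -p pics; cat > h.py <<'E'
import numpy as np, cv2
from scipy.spatial.transform import Rotation as R
from plant import robot, read_camera, spotter
def rot(o):
    o=np.array(o,float)
    return o if o.shape==(3,3) else (R.from_rotvec(o).as_matrix() if o.size==3 else R.from_quat(o).as_matrix())
def world(p,r,c,z=None):
    r=np.asarray(r);c=np.asarray(c)
    z=p["z_map"][r.astype(int),c.astype(int)] if z is None else z
    P=np.stack([(c-p["cx"])/p["fx"]*z,(r-p["cy"])/p["fy"]*z,z],-1)
    return P@rot(p["orientation"]).T+np.array(p["eye"])
def pix(p,X):
    P=(np.asarray(X)-np.array(p["eye"]))@rot(p["orientation"])
    return P[...,1]/P[...,2]*p["fy"]+p["cy"],P[...,0]/P[...,2]*p["fx"]+p["cx"]
def save(p,n,crop=None,s=1):
    f=p["frame"][:,:,::-1]
    if crop: f=f[crop[0]:crop[1],crop[2]:crop[3]]
    cv2.imwrite("pics/"+n,cv2.resize(f,None,fx=s,fy=s,interpolation=cv2.INTER_CUBIC))
E
python3 - <<'E'
from h import *
a=read_camera("scene");b=read_camera("top")
print(a["orientation"],a["eye"],b["eye"])
save(a,"s1.png",s=1.5);save(b,"t1.png",s=1.5)
for n,p in(("scene",a),("top",b)):
  for q in["press","collar_mid","lever_top","tablet","die_mouth","balance","pan"]:
    for m in spotter.masks_of(p,q)[:3]:
        r,c=np.nonzero(m["pixels"]);W=world(p,r,c);
        print(n,q,round(m["confidence"],2),np.round(m["centre"]),len(r),np.median(W,0).round(3),np.percentile(W,3,0).round(3),np.percentile(W,97,0).round(3))
s=robot.read_state();print(s["t"],s["orientation"],s["tool_pos"],s["force"])
E
```

```text
pics
[-2.14136032 -0.68916601  0.31240535] [ 1.00967189 -0.72598766  0.85111994] [ 0.33555793 -0.01320539  1.39438048]
scene press 0.84 [231. 297.] 9702 [0.653 0.044 0.076] [ 0.487 -0.111  0.011] [0.723 0.115 0.382]
scene lever_top 0.46 [190. 285.] 213 [0.559 0.092 0.144] [0.452 0.078 0.002] [0.583 0.277 0.171]
scene tablet 0.56 [233. 249.] 94 [ 0.546 -0.041  0.074] [ 0.531 -0.055  0.071] [ 0.562 -0.026  0.077]
scene tablet 0.51 [241. 181.] 180 [ 0.369 -0.139  0.022] [ 0.346 -0.153  0.002] [ 0.383 -0.117  0.026]
scene tablet 0.44 [224. 204.] 165 [ 0.37  -0.048  0.022] [ 0.346 -0.062  0.003] [ 0.385 -0.027  0.026]
scene die_mouth 0.89 [229. 296.] 10123 [0.652 0.044 0.075] [ 0.48  -0.112  0.008] [0.723 0.132 0.381]
scene balance 0.91 [175. 288.] 1417 [0.463 0.301 0.046] [0.368 0.27  0.007] [0.564 0.404 0.066]
scene balance 0.58 [349. 195.] 1114 [ 0.649 -0.391  0.071] [ 0.617 -0.411  0.01 ] [ 0.669 -0.359  0.083]
scene balance 0.15 [194. 284.] 96 [0.567 0.085 0.142] [0.554 0.078 0.129] [0.58  0.1   0.152]
scene pan 0.98 [176. 289.] 1358 [0.463 0.302 0.046] [0.369 0.27  0.01 ] [0.564 0.4
[... 196 characters left out ...]
154]
top lever_top 0.53 [182. 220.] 250 [0.56  0.094 0.143] [0.527 0.079 0.072] [0.615 0.111 0.17 ]
top lever_top 0.3 [169. 246.] 8808 [0.613 0.036 0.016] [ 0.462 -0.102  0.006] [0.703 0.143 0.381]
top tablet 0.68 [219. 136.] 3931 [0.455 0.352 0.046] [0.362 0.275 0.011] [0.553 0.435 0.065]
top die_mouth 0.92 [170. 245.] 8833 [0.613 0.036 0.016] [ 0.462 -0.102  0.006] [0.704 0.141 0.381]
top balance 0.59 [217. 135.] 3804 [0.454 0.35  0.047] [0.363 0.275 0.025] [0.552 0.431 0.065]
top pan 0.58 [217. 138.] 3961 [0.456 0.352 0.046] [0.362 0.275 0.008] [0.555 0.436 0.065]
0.8 [-6.19174966e-01 -3.07995748e+00 -3.00628685e-05] [0.2318625  0.55339672 0.40475378] [ 0.23049029 -0.24960733  0.44723774]
```

View pics/s1.png

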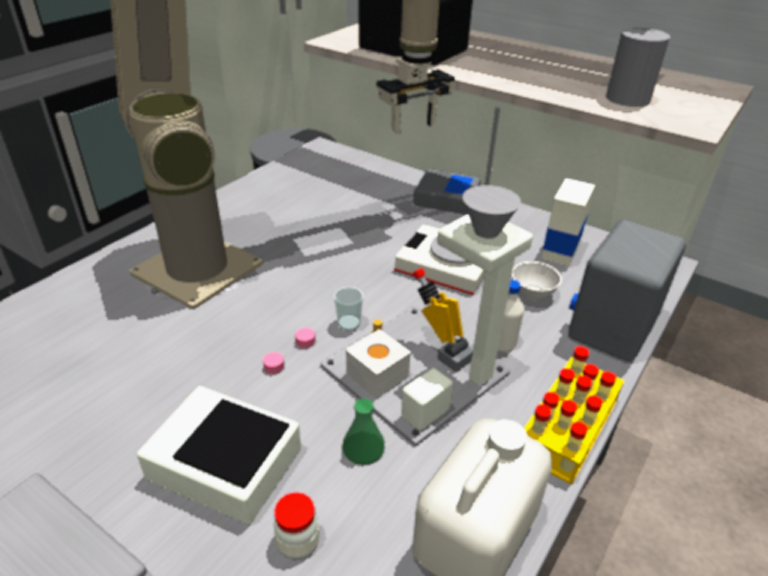

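View pics/t1.png

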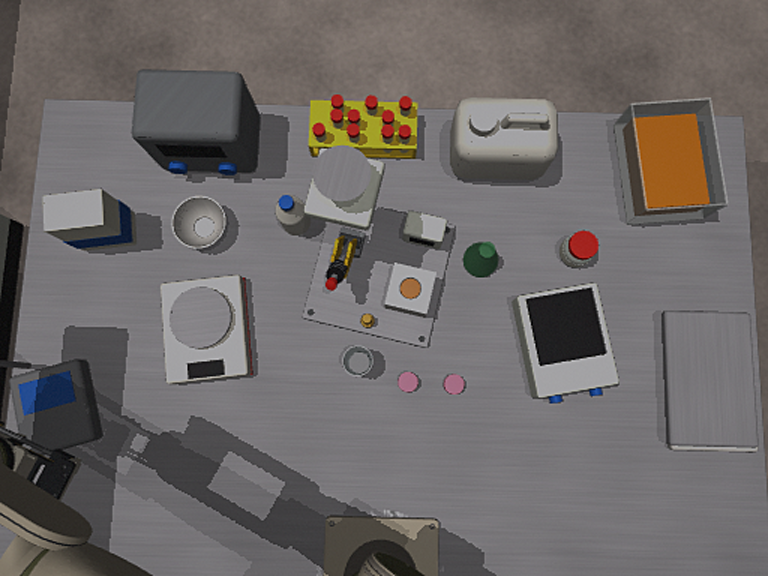

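Scene: the brown tablet sits in the die at about (378,351) in the scene picture and (410,288) in the top one. The look-alikes are two pink discs on the bench at scene (305,337) and (274,362). The lever's red cap is at scene (420,273), and the balance pan is at top (201,318). Other red tops are the rack vials at scene (580,355) and the jar at (295,512). I choose the brown disc in the aluminium die and the red cap by the yellow gate.

```bash
cat > m.py <<'E'
from h import *
rr,cc=np.mgrid[0:384,0:512]
def cloud(p):
    W=world(p,rr.ravel(),cc.ravel()); F=p["frame"].reshape(-1,3).astype(int); return W,F,(p["z_map"].ravel()>0)
def near(W,x0,x1,y0,y1,z0,z1): return (W[:,0]>x0)&(W[:,0]<x1)&(W[:,1]>y0)&(W[:,1]<y1)&(W[:,2]>z0)&(W[:,2]<z1)
E
python3 - <<'E'
from m import *
for n in("top","scene"):
    p=read_camera(n);W,F,ok=cloud(p);print(n,p["fx"])
    k=ok&near(W,.45,.66,-.13,.03,.069,.081);print("die",k.sum(),W[k].mean(0),cv2.minAreaRect(W[k,:2].astype(np.float32)*1000))
    k=ok&near(W,.42,.76,-.15,.2,.008,.017);print("plate",k.sum(),cv2.minAreaRect(W[k,:2].astype(np.float32)*1000))
    k=ok&near(W,.3,.62,.22,.48,.056,.07);print("pan",k.sum(),W[k].mean(0),cv2.minEnclosingCircle(W[k,:2].astype(np.float32)*1000))
    red=(F[:,0]>150)&(F[:,1]<60)&(F[:,2]<60)&ok&near(W,.45,.7,.0,.2,.1,.25);print("cap",red.sum(),W[red].mean(0),W[red].min(0),W[red].max(0))
    br=ok&(F[:,0]>F[:,2]+60)&near(W,.48,.62,-.1,.0,.06,.085);print("tab",br.sum(),W[br].mean(0),cv2.minEnclosingCircle(W[br,:2].astype(np.float32)*1000))
    k=ok&near(W,.6,.8,-.02,.16,.285,.33);print("head",k.sum(),cv2.minAreaRect(W[k,:2].astype(np.float32)*1000))
    br=ok&(F[:,0]>F[:,2]+40)&near(W,.42,.56,-.02,.1,.02,.07);print("punch",br.sum(),W[br].mean(0))
    k=ok&near(W,.36,.48,-.02,.1,.02,.09);print("beaker",k.sum(),W[k].mean(0),W[k].min(0),W[k].max(0))
    k=ok&near(W,.56,.8,.1,.25,.03,.2);print("bottle",k.sum(),W[k].mean(0),W[k].min(0),W[k].max(0))
    if n=="scene": save(p,"s2.png",(150,280,200,350),4)
E
```

```text
top 460.5167055461608
die 832 [ 0.55085189 -0.04571432  0.07426816] ((583.7053833007812, -52.405548095703125), (83.91299438476562, 165.43980407714844), 78.18628692626953)
plate 3829 ((573.0774536132812, 17.678939819335938), (296.58905029296875, 331.00457763671875), 7.065589904785156)
pan 1277 [0.47822317 0.36186699 0.0617162 ] ((479.43853759765625, 361.3865661621094), 60.48576736450195)
cap 7 [0.5357158  0.1042861  0.16975193] [0.53252395 0.09932362 0.16743859] [0.53770031 0.10997477 0.17275285]
tab 138 [ 0.54376733 -0.04349255  0.07148629] ((544.7186279296875, -43.20347595214844), 19.745092391967773)
head 1096 ((668.2235717773438, 72.7722396850586), (110.49390411376953, 115.38155364990234), 77.93721008300781)
punch 56 [0.48309508 0.03939923 0.0416085 ]
beaker 191 [0.41543311 0.05482019 0.05582345] [0.37366301 0.02480905 0.02076161] [0.47998953 0.08215851 0.0826704 ]
bottle 443 [0.67111139 0.18223149 0.10609325] [0.56045987 0.10003333 0.0306521 ] [0.71722013 0.22069974 0.15537575]
scene 411.984444878301
die 746 [ 0.54877762 -0.04779594  0.07575564] ((583.6023559570312, -51.2138214111
[... 186 characters left out ...]
0.47109816 0.32311836 0.06352761] ((472.395263671875, 349.72357177734375), 57.170753479003906)
cap 24 [0.53965919 0.09858888 0.16746958] [0.53081219 0.09184894 0.1610255 ] [0.54534164 0.108543   0.17238435]
tab 107 [ 0.5452685  -0.04225246  0.07375268] ((546.4208984375, -42.690643310546875), 21.424739837646484)
head 1358 ((669.0426025390625, 71.56086730957031), (112.32736206054688, 116.33428955078125), 78.31583404541016)
punch 36 [0.48660797 0.03648766 0.05358261]
beaker 423 [0.40602885 0.05092367 0.05534443] [0.37275259 0.02378917 0.02018785] [0.47983025 0.08438342 0.07983369]
bottle 468 [0.69057182 0.17215738 0.09607952] [0.56042137 0.10011639 0.03001826] [0.71860122 0.20724925 0.15417068]
```

View pics/s2.png

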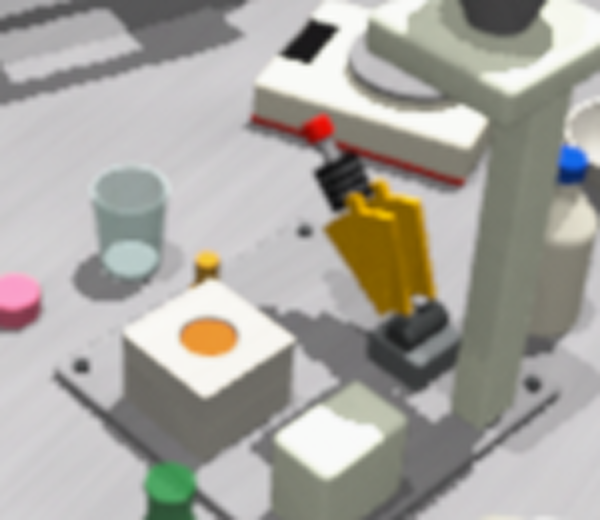

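The crop confirms it: the brown disc sits in the die, and the red cap and black collar are above the yellow gate. The press yaw is about -12 deg. Next is a standoff along the lever.

```bash
cat > g.py <<'E'
from m import *
yaw=np.deg2rad(-12.05); O=np.array([.5886,.0186,0])
px=np.array([np.cos(yaw),np.sin(yaw),0]); py=np.array([-np.sin(yaw),np.cos(yaw),0])
P=lambda x,y,z: O+px*x/1e3+py*y/1e3+np.array([0,0,z/1e3])
piv=P(40,70,45)
ld=lambda lean: -px*np.sin(lean)+np.array([0,0,np.cos(lean)])
def tool(t): # tool tilted t (rad) forward, jaws on press y
    z=px*np.sin(t)-np.array([0,0,np.cos(t)]); return np.stack([np.cross(py,z),py,z],1)
def rows(tp,Rt,n=None,cur=None):
    s=robot.read_state(); p0,R0=(np.array(s["tool_pos"]),rot(s["orientation"])) if cur is None else cur
    d=(tp-p0)*100; w=R.from_matrix(Rt@R0.T).as_rotvec()
    k=int(max(np.ceil(np.linalg.norm(d)/6.2),np.ceil(np.linalg.norm(w)/.18),1)); n=n or k
    print("from",p0.round(4),"to",tp.round(4),"n",n,"xyz",(d/n).round(2).tolist(),"turn",(w/n).round(4).tolist())
E
python3 - <<'E'
from g import *
print(piv, tool(0))
C=piv+.117*ld(.838);print(C)
T=tool(np.deg2rad(40)); rows(C-.267*T[:,2],T)
E
```

```text
[0.6423322 0.078707  0.045    ] [[-0.97796579  0.20876521  0.        ]
 [ 0.20876521  0.97796579 -0.        ]
 [-0.          0.         -1.        ]]
[0.55728156 0.09686266 0.12326724]
from [0.2319 0.5534 0.4047] to [0.3894 0.1327 0.3278] n 8 xyz [1.97, -5.26, -0.96] turn [-0.0261, -0.0834, 0.0224]
```

>>> {"op": "arm_command", "data": {
  "xyz": [
    [1.97,-5.26,-0.96],
    [1.97,-5.26,-0.96],
    [1.97,-5.26,-0.96],
    [1.97,-5.26,-0.96],
    [1.97,-5.26,-0.96],
    [1.97,-5.26,-0.96],
    [1.97,-5.26,-0.96],
    [1.97,-5.26,-0.96],
    [0,0,0],
    [0,0,0]
  ],
  "turn": [
    [-0.026,-0.083,0.022],
    [-0.026,-0.083,0.022],
    [-0.026,-0.083,0.022],
    [-0.026,-0.083,0.022],
    [-0.026,-0.083,0.022],
    [-0.026,-0.083,0.022],
    [-0.026,-0.083,0.022],
    [-0.026,-0.083,0.022],
    [0,0,0],
    [0,0,0]
  ],
  "gripper": 9.3
}}

```text
t: 2.15
tool_pos: [0.3895, 0.1325, 0.3283]
orientation: [0.263, 2.435, -0.093]
force: [0.1, 0.5, 0.3]
opening: 0.0932
```

```bash
python3 - <<'E'
from g import *
p=read_camera("wrist");save(p,"w1.png",s=1.5);s=robot.read_state();print(s["q"],p["fx"],p["eye"])
W,F,ok=cloud(p)
x=(W-O)@px*1e3;y=(W-O)@py*1e3;z=W[:,2]*1e3
red=ok&(F[:,0]>120)&(F[:,1]<70)&(F[:,2]<70)&near(W,.45,.7,.0,.2,.1,.25)
print("red",red.sum(),[ (a[red].mean().round(1),a[red].min().round(1),a[red].max().round(1)) for a in(x,y,z)])
# black collar: all dark pts near lever
d=ok&(F.max(1)<70)&(abs(y-70)<30)&(z>80)&(z<190)&(x<20)
print("blk",d.sum(),[ (a[d].mean().round(1),np.percentile(a[d],2).round(1),np.percentile(a[d],98).round(1)) for a in(x,y,z)])
E
```

```text
[ 0.36783023 -0.68322153  2.37655341 -0.46559516  0.89415644 -0.79821638] 274.95883629558995 [0.34061226 0.1434305  0.25993387]
red 465 [(np.float64(-73.7), np.float64(-80.8), np.float64(-65.1)), (np.float64(70.7), np.float64(60.7), np.float64(80.5)), (np.float64(165.0), np.float64(158.1), np.float64(172.0))]
blk 797 [(np.float64(-54.3), np.float64(-66.7), np.float64(-41.1)), (np.float64(70.5), np.float64(55.8), np.float64(85.6)), (np.float64(132.9), np.float64(109.7), np.float64(149.6))]
```

View pics/w1.png

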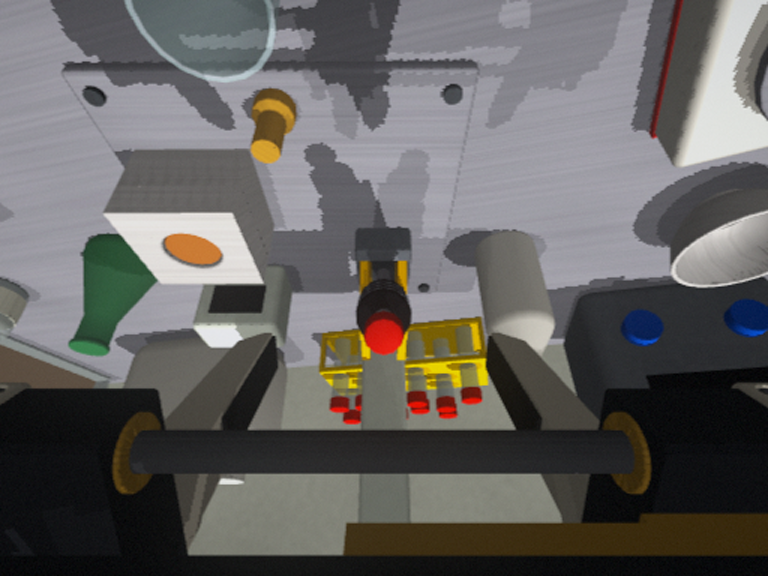

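The wrist picture shows the lever centred between the open fingers, with the cap at (383,333) and the collar above it at (383,305). The end face sits at press (-73.5, 70.5, 165), which puts it 165 mm from the pivot (167 expected). That means a lean of about 43.5 deg, so the lever stands at about 0.08.

```bash
cat >> g.py <<'E'
L0=np.deg2rad(43.5)
def tcp(lean,r,off=4): 
    T=tool(lean-np.deg2rad(off)); return piv+r*ld(lean)-.167*T[:,2],T
E
python3 - <<'E'
from g import *
a=tcp(L0,.122); rows(*a)
b=tcp(L0,.136); rows(*b,cur=a,n=4)
for lean in (39.5,35.5,31.5,27.5,23.5):
    c=tcp(np.deg2rad(lean),.136); rows(*c,cur=b,n=4); b=c
E
```

```text
from [0.3895 0.1332 0.3286] to [0.4563 0.1184 0.2624] n 2 xyz [3.34, -0.74, -3.31] turn [-0.0004, 0.003, 0.0013]
from [0.4563 0.1184 0.2624] to [0.4469 0.1204 0.2725] n 4 xyz [-0.24, 0.05, 0.25] turn [0.0, 0.0, 0.0]
from [0.4469 0.1204 0.2725] to [0.4629 0.117  0.2859] n 4 xyz [0.4, -0.09, 0.33] turn [0.0036, 0.0171, -0.0]
from [0.4629 0.117  0.2859] to [0.4798 0.1134 0.2981] n 4 xyz [0.42, -0.09, 0.31] turn [0.0036, 0.0171, 0.0]
from [0.4798 0.1134 0.2981] to [0.4974 0.1096 0.3091] n 4 xyz [0.44, -0.09, 0.27] turn [0.0036, 0.0171, 0.0]
from [0.4974 0.1096 0.3091] to [0.5158 0.1057 0.3188] n 4 xyz [0.46, -0.1, 0.24] turn [0.0036, 0.0171, -0.0]
from [0.5158 0.1057 0.3188] to [0.5348 0.1017 0.3271] n 4 xyz [0.47, -0.1, 0.21] turn [0.0036, 0.0171, -0.0]
```

>>> {"op": "arm_command", "data": {
  "xyz": [
    [1.67,-0.37,-1.65],
    [1.67,-0.37,-1.65],
    [1.67,-0.37,-1.65],
    [1.67,-0.37,-1.65],
    [0,0,0],
    [0,0,0]
  ],
  "turn": [
    [0,0,0],
    [0,0,0],
    [0,0,0],
    [0,0,0],
    [0,0,0],
    [0,0,0]
  ]
}}

```text
t: 2.95
tool_pos: [0.4561, 0.119, 0.2624]
orientation: [0.259, 2.435, -0.092]
force: [-0.2, 0.1, 0.4]
opening: 0.093
```

>>> {"op": "arm_command", "data": {
  "xyz": [
    [0,0,0],
    [0,0,0],
    [0,0,0],
    [0,0,0],
    [0,0,0],
    [0,0,0],
    [0,0,0],
    [0,0,0]
  ],
  "turn": [
    [0,0,0],
    [0,0,0],
    [0,0,0],
    [0,0,0],
    [0,0,0],
    [0,0,0],
    [0,0,0],
    [0,0,0]
  ],
  "gripper": 2.5,
  "force": 30
}}

```text
t: 3.95
tool_pos: [0.4564, 0.1186, 0.262]
orientation: [0.26, 2.434, -0.09]
force: [2.5, 6.8, -2.0]
opening: 0.0336
```

```bash
python3 - <<'E'
from g import *
p=read_camera("wrist");save(p,"w2.png",(100,384,60,460),1.5)
print(spotter.masks_of(p,"collar_mid")[:1] and 1)
s=robot.read_state();print(s["tool_pos"],s["wrist_torque"],s["q"])
rows(*tcp(L0,.122))
E
```

```text
1
[0.4563631  0.11856671 0.26200579] [0.87518663 0.26017568 0.77738097] [ 0.26388916 -0.37033552  2.30245007 -0.51377702  0.63484165 -0.76637948]
from [0.4564 0.1186 0.262 ] to [0.4563 0.1184 0.2624] n 1 xyz [-0.0, -0.02, 0.04] turn [-0.0014, 0.0065, 0.0013]
```

View pics/w2.png

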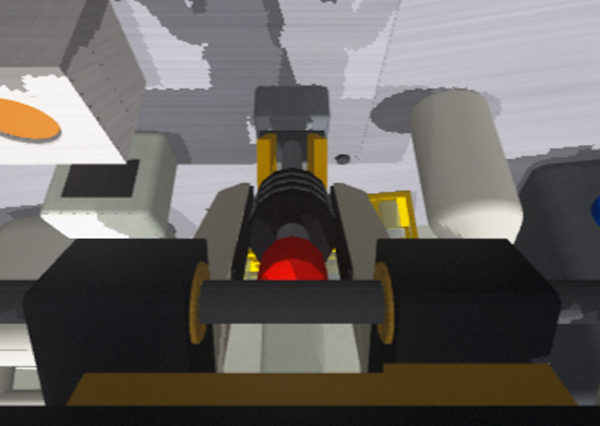

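The collar at (290,200) is held between the pads, opening 33.6 mm. Now I'll lift it.

>>> {"op": "arm_command", "data": {
  "xyz": [
    [-0.24,0.08,0.25],
    [-0.24,0.08,0.25],
    [-0.24,0.05,0.25],
    [-0.24,0.05,0.25],
    [0,0,0],
    [0,0,0]
  ],
  "turn": [
    [0,0,0],
    [0,0,0],
    [0,0,0],
    [0,0,0],
    [0,0,0],
    [0,0,0]
  ]
}}

```text
t: 4.8
tool_pos: [0.4468, 0.1208, 0.2722]
orientation: [0.26, 2.434, -0.091]
force: [4.3, 4.7, -3.1]
opening: 0.0336
```

```bash
python3 - <<'E'
from g import *
p=read_camera("wrist");W,F,ok=cloud(p)
x=(W-O)@px*1e3-40;y=(W-O)@py*1e3-70;z=W[:,2]*1e3-45
k=ok&(abs(y)<8)&(np.hypot(x,z)<185)&(np.hypot(x,z)>60)&(x<0)
red=k&(F[:,0]>110)&(F[:,1]<70)&(F[:,2]<70)
print("red",red.sum(),x[red].mean(),z[red].mean(),np.degrees(np.arctan2(-x[red].mean(),z[red].mean())))
for L in (41,43.5,46):
  l=np.deg2rad(L); al=-x*np.sin(l)+z*np.cos(l)
  d=k&(F.max(1)<75); print(L,"black along",np.percentile(al[d],[2,20,50,80,98]).round(1))
s=robot.read_state();print(s["force"],s["tool_pos"])
E
```

```text
red 883 -114.53084709625446 119.26525822761438 43.839909217774874
41 black along [ 63.9 123.5 143.3 146.1 147.3]
43.5 black along [ 64.2 124.2 144.1 146.7 148. ]
46 black along [ 64.3 124.8 144.4 147.  148.3]
[ 4.72654863  4.20729268 -2.17984494] [0.44683731 0.12082249 0.2721743 ]
```

>>> {"op": "arm_command", "data": {
  "xyz": [
    [0.4,-0.09,0.33],
    [0.4,-0.09,0.33],
    [0.4,-0.09,0.33],
    [0.4,-0.09,0.33],
    [0.42,-0.09,0.31],
    [0.42,-0.09,0.31],
    [0.42,-0.09,0.31],
    [0.42,-0.09,0.31],
    [0.44,-0.09,0.27],
    [0.44,-0.09,0.27],
    [0,0,0]
  ],
  "turn": [
    [0.0036,0.0171,0],
    [0.0036,0.0171,0],
    [0.0036,0.0171,0],
    [0.0036,0.0171,0],
    [0.0036,0.0171,0],
    [0.0036,0.0171,0],
    [0.0036,0.0171,0],
    [0.0036,0.0171,0],
    [0.0036,0.0171,0],
    [0.0036,0.0171,0],
    [0,0,0]
  ]
}}

```text
t: 6.22
tool_pos: [0.4884, 0.112, 0.3027]
orientation: [0.279, 2.609, -0.072]
force: [3.3, 5.0, -3.7]
opening: 0.0339
```

```bash
cat > lev.py <<'E'
from g import *
def lev():
    p=read_camera("wrist");W,F,ok=cloud(p)
    x=(W-O)@px*1e3-40;y=(W-O)@py*1e3-70;z=W[:,2]*1e3-45
    k=ok&(abs(y)<8)&(np.hypot(x,z)<185)&(np.hypot(x,z)>60)&(x<0)
    red=k&(F[:,0]>110)&(F[:,1]<70)&(F[:,2]<70)
    l=np.arctan2(-x[red].mean(),z[red].mean()); al=-x*np.sin(l)+z*np.cos(l); d=k&(F.max(1)<75)
    s=robot.read_state()
    print("red",red.sum(),"lean",np.degrees(l),"r",np.hypot(x[red].mean(),z[red].mean()),"black along",np.percentile(al[d],[2,20,50,80,98]).round(1),"yred",y[red].mean(),s["force"],s["tool_pos"],s["opening"],s["t"])
    return p
E
python3 - <<'E'
from lev import *
lev()
E
```

```text
red 868 lean 34.31085194178012 r 165.54033734605406 black along [ 64.9 124.9 144.2 146.2 147.3] yred 0.13522714942370562 [ 3.01220783  5.30162237 -4.21693354] [0.48835925 0.11197185 0.30263293] 0.03336329686156314 6.275
```

Good: lean 34 deg with the collar up 13–14 mm. I'll continue the swing.

>>> {"op": "arm_command", "data": {
  "xyz": [
    [0.44,-0.09,0.27],
    [0.44,-0.09,0.27],
    [0.46,-0.1,0.24],
    [0.46,-0.1,0.24],
    [0.46,-0.1,0.24],
    [0.46,-0.1,0.24],
    [0.47,-0.1,0.21],
    [0.47,-0.1,0.21],
    [0.47,-0.1,0.21],
    [0.24,-0.05,0.1],
    [0,0,0],
    [0,0,0]
  ],
  "turn": [
    [0.0036,0.0171,0],
    [0.0036,0.0171,0],
    [0.0036,0.0171,0],
    [0.0036,0.0171,0],
    [0.0036,0.0171,0],
    [0.0036,0.0171,0],
    [0.0036,0.0171,0],
    [0.0036,0.0171,0],
    [0.0036,0.0171,0],
    [0.0018,0.0085,0],
    [0,0,0],
    [0,0,0]
  ]
}}

```text
t: 7.78
tool_pos: [0.5318, 0.1028, 0.3245]
orientation: [0.296, 2.774, -0.052]
force: [2.5, 5.3, -3.0]
opening: 0.0334
```

```bash
python3 - <<'E'
from lev import *
lev()
E
```

```text
red 871 lean 25.045646165650634 r 165.72751856704258 black along [ 65.3 125.1 144.3 145.8 146.9] yred 0.14669690094969196 [ 2.6023261   5.98891027 -4.35304168] [0.53179672 0.10283501 0.32449484] 0.03385831124157807 7.825
```

>>> {"op": "arm_command", "data": {
  "xyz": [
    [0.24,-0.05,0.1],
    [0.24,-0.05,0.1],
    [0.24,-0.05,0.1],
    [0,0,0],
    [0,0,0]
  ],
  "turn": [
    [0.0018,0.0085,0],
    [0.0018,0.0085,0],
    [0.0018,0.0085,0],
    [0,0,0],
    [0,0,0]
  ]
}}

```text
t: 8.45
tool_pos: [0.5383, 0.1015, 0.3265]
orientation: [0.299, 2.803, -0.049]
force: [-0.1, 6.6, -6.4]
opening: 0.0337
```

```bash
python3 - <<'E'
from lev import *
lev()
E
```

```text
red 890 lean 24.245976058082285 r 165.77788548070282 black along [ 65.1 125.8 144.  145.2 146.3] yred 0.2133116521264658 [-0.90894751  7.50523968 -5.6044433 ] [0.5383327  0.10150792 0.32649325] 0.03339279596632532 8.5
```

At the far stop. Releasing the collar.

>>> {"op": "arm_command", "data": {
  "xyz": [
    [0,0,0],
    [0,0,0],
    [0,0,0],
    [0,0,0],
    [0,0,0]
  ],
  "turn": [
    [0,0,0],
    [0,0,0],
    [0,0,0],
    [0,0,0],
    [0,0,0]
  ],
  "gripper": 7
}}

```text
t: 9.12
tool_pos: [0.5392, 0.1005, 0.3284]
orientation: [0.299, 2.799, -0.051]
force: [-0.1, 0.6, -0.3]
opening: 0.0697
```

```bash
python3 - <<'E'
from lev import *
p=lev();save(p,"w3.png",(60,384,60,460),1.5)
E
```

```text
red 1054 lean 23.807203238074546 r 165.70882331095223 black along [103.5 121.5 132.5 133.4 140.1] yred 0.38437641354101143 [-0.60889363 -0.19969829 -0.1990561 ] [0.53918924 0.10053882 0.32833045] 0.06962864642935619 9.175
```

View pics/w3.png

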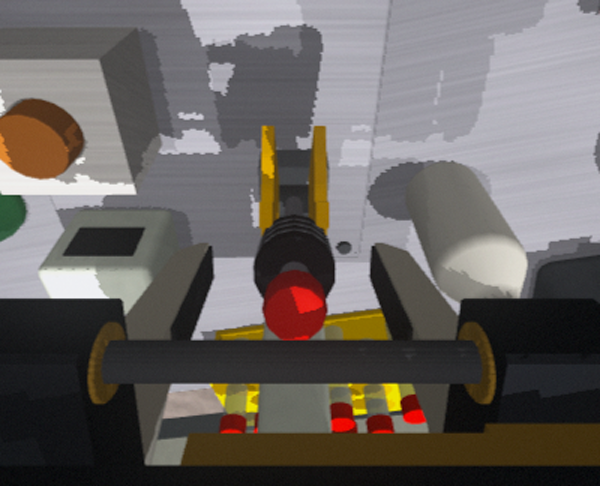

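The collar is home: its top is 133.4 mm from the pivot, below the cap and behind the tooth. The lever is at 24 deg and the tablet stands raised at (40,135). I'll retreat along the tool axis, then move over the die.

```bash
python3 - <<'E'
from g import *
s=robot.read_state();p0=np.array(s["tool_pos"]);R0=rot(s["orientation"]);p1=p0-.12*R0[:,2]
rows(p1,R0); d=P(-30,-70,0);print(d)
t=d+np.array([0,0,.40]);rows(t,tool(0),cur=(p1,R0))
E
```

```text
from [0.5392 0.1005 0.3283] to [0.5014 0.1088 0.4419] n 2 xyz [-1.89, 0.41, 5.68] turn [0.0, 0.0, 0.0]
[ 0.54464746 -0.04359465  0.        ]
from [0.5014 0.1088 0.4419] to [ 0.5446 -0.0436  0.4   ] n 3 xyz [1.44, -5.08, -1.4] turn [0.0233, 0.1069, 0.0009]
```

>>> {"op": "arm_command", "data": {
  "xyz": [
    [-0.47,0.1,1.42],
    [-0.47,0.1,1.42],
    [-0.95,0.21,2.84],
    [-0.95,0.21,2.84],
    [-0.95,0.21,2.84],
    [0.86,-3.05,-0.84],
    [0.86,-3.05,-0.84],
    [0.86,-3.05,-0.84],
    [0.86,-3.05,-0.84],
    [0.86,-3.05,-0.84],
    [0,0,0],
    [0,0,0]
  ],
  "turn": [
    [0,0,0],
    [0,0,0],
    [0,0,0],
    [0,0,0],
    [0,0,0],
    [0.014,0.064,0],
    [0.014,0.064,0],
    [0.014,0.064,0],
    [0.014,0.064,0],
    [0.014,0.064,0],
    [0,0,0],
    [0,0,0]
  ],
  "gripper": 9.3
}}

```text
t: 10.68
tool_pos: [0.5442, -0.0432, 0.4009]
orientation: [0.334, 3.121, -0.0]
force: [0.8, 0.5, 0.8]
opening: 0.0934
```

```bash
python3 - <<'E'
from m import *
from g import *
for n in("wrist","top","scene"):
    p=read_camera(n);W,F,ok=cloud(p)
    if n=="wrist": save(p,"w4.png",s=1.2)
    br=ok&(F[:,0]>F[:,2]+50)&near(W,.5,.6,-.1,.01,.084,.1);print(n,"tab",br.sum(),W[br].mean(0) if br.any() else"",np.percentile(W[br],97,0),cv2.minEnclosingCircle(W[br,:2].astype(np.float32)*1000))
    k=ok&near(W,.48,.62,-.12,.03,.071,.079)&(F.max(1)-F.min(1)<40);print("die",k.sum(),W[k].mean(0),cv2.minAreaRect(W[k,:2].astype(np.float32)*1000))
s=robot.read_state();print(s["tool_pos"],s["q"],s["t"],rot(s["orientation"]).round(3))
E
```

```text
wrist tab 904 [ 0.54541788 -0.04294027  0.0915338 ] [ 0.56199843 -0.02681058  0.09291996] ((545.5126953125, -43.643802642822266), 19.302793502807617)
die 4096 [ 0.54336746 -0.04192324  0.07460743] ((546.2262573242188, -42.597015380859375), (84.06248474121094, 84.3521499633789), 78.0042724609375)
top tab 54 [ 0.53802039 -0.04274025  0.09141703] [ 0.54894935 -0.02723079  0.09658332] ((540.7376708984375, -42.87791061401367), 17.433761596679688)
die 324 [ 0.52358846 -0.04024507  0.07455016] ((532.671875, -41.806522369384766), (83.44563293457031, 61.57456588745117), 77.43755340576172)
scene tab 134 [ 0.54762826 -0.04691237  0.09224652] [ 0.56255895 -0.02863365  0.09624859] ((545.4312744140625, -44.28512954711914), 20.06370735168457)
die 492 [ 0.54781277 -0.04963367  0.07612355] ((543.878662109375, -42.99361801147461), (86.18250274658203, 86.70278930664062), 78.03988647460938)
[ 0.54409812 -0.04260728  0.4008255 ] [-1.72074707e-01 -1.56131237e-02  1.64695592e+00 -7.26402303e-05
  1.50783455e+00 -1.53135521e+00] 10.825 [[-0.978  0.21   0.002]
 [ 0.21   0.978 -0.   ]
 [-0.002  0.    -1.   ]]
```

View pics/w4.png

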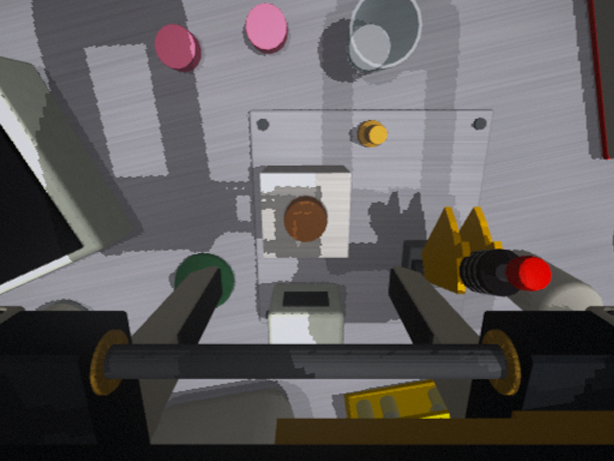

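The wrist picture shows the brown tablet standing proud of the die at (305,219), with its top at z = 91.5 mm (16.5 mm out), centred at (0.5455, -0.0434). The pink look-alikes are at (177,47) and (266,27). Descending so the tips sit 4 mm above the die.

>>> {"op": "arm_command", "data": {
  "xyz": [
    [0.14,-0.08,-2],
    [0,0,-3],
    [0,0,-3],
    [0,0,-2.5],
    [0,0,-1.5],
    [0,0,-1],
    [0,0,-0.6],
    [0,0,0],
    [0,0,0]
  ],
  "turn": [
    [0,0,0],
    [0,0,0],
    [0,0,0],
    [0,0,0],
    [0,0,0],
    [0,0,0],
    [0,0,0],
    [0,0,0],
    [0,0,0]
  ]
}}

```text
t: 11.95
tool_pos: [0.546, -0.0445, 0.2647]
orientation: [0.333, 3.122, -0.001]
force: [-0.2, -0.3, 0.0]
opening: 0.0933
```

>>> {"op": "arm_command", "data": {
  "xyz": [
    [0,0,0],
    [0,0,0],
    [0,0,0],
    [0,0,0],
    [0,0,0],
    [0,0,0],
    [0,0,0],
    [0,0,0]
  ],
  "turn": [
    [0,0,0],
    [0,0,0],
    [0,0,0],
    [0,0,0],
    [0,0,0],
    [0,0,0],
    [0,0,0],
    [0,0,0]
  ],
  "gripper": 3,
  "force": 12
}}

```text
t: 12.95
tool_pos: [0.5457, -0.0442, 0.2639]
orientation: [0.333, 3.123, 0.0]
force: [0.3, 3.2, -0.2]
opening: 0.0396
```

>>> {"op": "arm_command", "data": {
  "xyz": [
    [0.01,0.05,0.2],
    [0,0,0.4],
    [0,0,0.6],
    [0,0,1.2],
    [0,0,2],
    [0,0,2.5],
    [0,0,2.5],
    [0,0,2.5],
    [0,0,0],
    [0,0,0]
  ],
  "turn": [
    [0,0,0],
    [0,0,0],
    [0,0,0],
    [0,0,0],
    [0,0,0],
    [0,0,0],
    [0,0,0],
    [0,0,0],
    [0,0,0],
    [0,0,0]
  ]
}}

```text
t: 14.2
tool_pos: [0.5456, -0.0439, 0.3826]
orientation: [0.334, 3.123, -0.0]
force: [0.2, 0.3, -0.4]
opening: 0.0394
```

```bash
python3 - <<'E'
from lev import *
s=robot.read_state();tp=np.array(s["tool_pos"]);Rm=rot(s["orientation"]);print(s["t"],tp,s["opening"],s["force"])
p=read_camera("scene");W,F,ok=cloud(p)
br=ok&(F[:,0]>F[:,2]+50)&near(W,.5,.6,-.1,.01,.13,.25);print("tab",br.sum(),W[br].mean(0) if br.any() else"",W[br].min(0),W[br].max(0))
save(p,"s3.png",(110,270,200,380),4)
w=read_camera("wrist");W,F,ok=cloud(w);L=(W-tp)@Rm
br=ok&(F[:,0]>F[:,2]+40)&(abs(L[:,0])<.04)&(abs(L[:,1])<.03)&(L[:,2]>.14)&(L[:,2]<.22);print("tool frame tab",br.sum(),L[br].mean(0) if br.any() else"",L[br].min(0),L[br].max(0))
save(w,"w5.png",(0,384,60,460),1.5)
E
```

```text
14.2 [ 0.54560105 -0.04385664  0.38256048] 0.03943549633722065 [ 0.15090121  0.3060794  -0.36413961]
tab 151 [ 0.55233432 -0.04764342  0.20739788] [ 0.52996373 -0.06377813  0.19094569] [ 0.56414307 -0.0212461   0.21469872]
tool frame tab 3174 [3.03545330e-03 1.49257061e-04 1.73900722e-01] [-0.01905393 -0.01942016  0.17104182] [0.0206573  0.01924943 0.19353706]
```

View pics/s3.png

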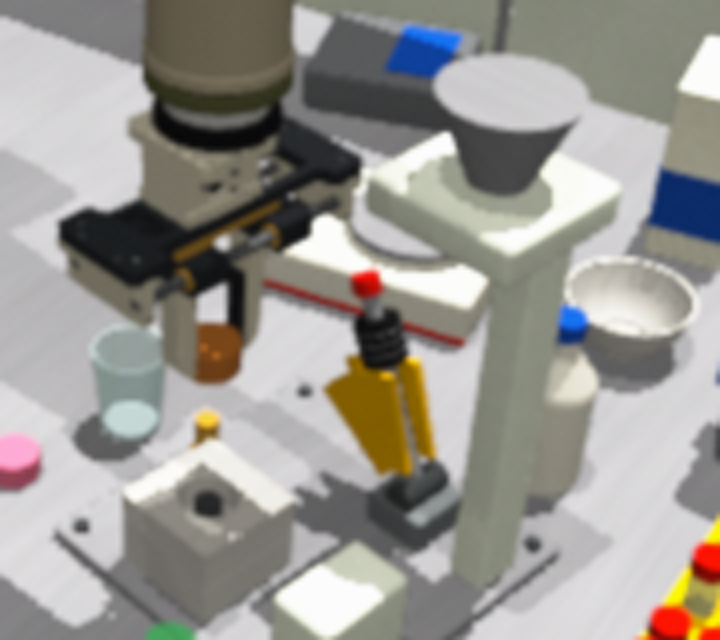

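The tablet hangs level in the gripper at (210,350), the die is empty, and the lever is still locked with its collar down. Next I'll carry it clear of the lever to the balance.

>>> {"op": "arm_command", "data": {
  "xyz": [
    [-1,1,1.5],
    [-1.6,3,1.5],
    [-1.6,3.4,1],
    [-0.8,3.4,0.6],
    [-0.24,3.8,0],
    [-0.24,3.8,0],
    [-0.24,3.8,0],
    [-0.24,3.8,0],
    [-0.24,3.8,-0.5],
    [-0.24,3.8,-1],
    [-0.24,3.8,-1.5],
    [0.02,3.14,-2]
  ],
  "turn": [
    [0,0,0],
    [0,0,0],
    [0,0,0],
    [0,0,0],
    [0,0,0],
    [0,0,0],
    [0,0,0],
    [0,0,0],
    [0,0,0],
    [0,0,0],
    [0,0,0],
    [0,0,0]
  ]
}}

```text
t: 15.8
tool_pos: [0.4782, 0.3633, 0.3796]
orientation: [0.332, 3.123, 0.001]
force: [0.5, 0.2, -0.1]
opening: 0.0397
```

```bash
python3 - <<'E'
from lev import *
s=robot.read_state();tp=np.array(s["tool_pos"]);Rm=rot(s["orientation"]);print(s["t"],tp,s["opening"],s["force"],Rm.round(3))
p=read_camera("wrist");W,F,ok=cloud(p)
k=ok&near(W,.38,.58,.26,.46,.057,.068);print("pan",k.sum(),np.median(W[k],0),cv2.minEnclosingCircle(W[k,:2].astype(np.float32)*1000),cv2.minAreaRect(W[k,:2].astype(np.float32)*1000))
L=(W-tp)@Rm
br=ok&(F[:,0]>F[:,2]+40)&(abs(L[:,0])<.04)&(abs(L[:,1])<.03)&(L[:,2]>.14)&(L[:,2]<.22);print("tool frame tab",br.sum(),L[br].min(0),L[br].max(0))
E
```

```text
15.8 [0.47815165 0.36332088 0.37964697] 0.03972669827340329 [ 0.45465377  0.16658014 -0.14964149] [[-0.978  0.21   0.001]
 [ 0.21   0.978  0.001]
 [-0.001  0.001 -1.   ]]
pan 7332 [0.47078409 0.36799931 0.06158586] ((480.6051025390625, 363.8265686035156), 59.761741638183594) ((475.1573486328125, 365.25982666015625), (118.83313751220703, 107.94685363769531), 76.63626861572266)
tool frame tab 2841 [-0.02004158 -0.01940358  0.17023156] [0.01980867 0.01949548 0.18117361]
```

>>> {"op": "arm_command", "data": {
  "xyz": [
    [0.1,-0.05,-2.5],
    [0.1,0,-3],
    [0,0,-3],
    [0,0,-1.8],
    [0,0,-1],
    [0,0,-0.5],
    [0,0,-0.2],
    [0,0,0],
    [0,0,0]
  ],
  "turn": [
    [0,0,0],
    [0,0,0],
    [0,0,0],
    [0,0,0],
    [0,0,0],
    [0,0,0],
    [0,0,0],
    [0,0,0],
    [0,0,0]
  ]
}}

```text
t: 16.98
tool_pos: [0.4814, 0.3611, 0.2595]
orientation: [0.333, 3.122, 0.001]
force: [0.1, 0.4, 0.0]
opening: 0.0395
```

>>> {"op": "arm_command", "data": {
  "xyz": [
    [0,0,-0.05],
    [0,0,-0.05],
    [0,0,0]
  ],
  "turn": [
    [0,0,0],
    [0,0,0],
    [0,0,0]
  ]
}}

```text
t: 17.35
tool_pos: [0.4811, 0.361, 0.2578]
orientation: [0.334, 3.123, -0.001]
force: [0.1, -0.7, -0.1]
opening: 0.0397
```

Not touching yet, so I'll creep down.

>>> {"op": "arm_command", "data": {
  "xyz": [
    [0,0,-0.05],
    [0,0,-0.05],
    [0,0,0],
    [0,0,0]
  ],
  "turn": [
    [0,0,0],
    [0,0,0],
    [0,0,0],
    [0,0,0]
  ]
}}

```text
t: 17.85
tool_pos: [0.4812, 0.361, 0.2568]
orientation: [0.334, 3.123, -0.0]
force: [-0.9, 0.7, -1.0]
opening: 0.0397
```

>>> {"op": "arm_command", "data": {
  "xyz": [
    [0,0,-0.05],
    [0,0,0],
    [0,0,0]
  ],
  "turn": [
    [0,0,0],
    [0,0,0],
    [0,0,0]
  ]
}}

```text
t: 18.23
tool_pos: [0.4812, 0.361, 0.2563]
orientation: [0.334, 3.123, -0.0]
force: [0.1, 0.6, -0.8]
opening: 0.0396
```

>>> {"op": "arm_command", "data": {
  "xyz": [
    [0,0,-0.05],
    [0,0,0],
    [0,0,0]
  ],
  "turn": [
    [0,0,0],
    [0,0,0],
    [0,0,0]
  ]
}}

```text
t: 18.6
tool_pos: [0.4812, 0.361, 0.2559]
orientation: [0.334, 3.123, -0.0]
force: [-0.3, -0.1, -0.2]
opening: 0.0398
```

```bash
python3 - <<'E'
from lev import *
s=robot.read_state();tp=np.array(s["tool_pos"]);Rm=rot(s["orientation"]);print(s["t"],tp,s["opening"],s["force"])
p=read_camera("wrist");W,F,ok=cloud(p)
L=(W-tp)@Rm
br=ok&(F[:,0]>F[:,2]+40)&(abs(L[:,0])<.04)&(abs(L[:,1])<.03)&(L[:,2]>.14)&(L[:,2]<.22);print("tab",br.sum(),W[br].min(0),W[br].max(0),np.percentile(W[br,2],[5,50,90,95]))
k=ok&near(W,.38,.58,.26,.46,.052,.067)&(F.max(1)-F.min(1)<30);print("pan z",np.median(W[k,2]),k.sum())
E
```

```text
18.6 [0.48120597 0.36102939 0.25593781] 0.03984913850719345 [-0.25388949 -0.13526076 -0.15773189]
tab 2849 [0.4615546  0.33615308 0.06038095] [0.50142272 0.38065395 0.08554052] [0.08257243 0.08359246 0.08433117 0.08454418]
pan z 0.06159489783418681 13563
```

>>> {"op": "arm_command", "data": {
  "xyz": [
    [0,0,-0.05],
    [0,0,0],
    [0,0,0]
  ],
  "turn": [
    [0,0,0],
    [0,0,0],
    [0,0,0]
  ]
}}

```text
t: 19.02
tool_pos: [0.4812, 0.361, 0.2558]
orientation: [0.333, 3.123, -0.0]
force: [-1.3, -1.2, 5.9]
opening: 0.0395
```

>>> {"op": "arm_command", "data": {
  "xyz": [
    [0,0,-0.04],
    [0,0,0],
    [0,0,0]
  ],
  "turn": [
    [0,0,0],
    [0,0,0],
    [0,0,0]
  ]
}}

```text
t: 19.4
tool_pos: [0.4812, 0.361, 0.2558]
orientation: [0.333, 3.123, -0.0]
force: [-3.0, -1.7, 8.3]
opening: 0.0397
```

Contact (6–8 N upward). I'll ease off slightly and release.

>>> {"op": "arm_command", "data": {
  "xyz": [
    [0,0,0.05],
    [0,0,0],
    [0,0,0],
    [0,0,0],
    [0,0,0],
    [0,0,0]
  ],
  "turn": [
    [0,0,0],
    [0,0,0],
    [0,0,0],
    [0,0,0],
    [0,0,0],
    [0,0,0]
  ],
  "gripper": 8
}}

```text
t: 20.15
tool_pos: [0.4812, 0.361, 0.2554]
orientation: [0.334, 3.123, -0.0]
force: [-0.3, -1.6, 0.5]
opening: 0.0799
```

>>> {"op": "arm_command", "data": {
  "xyz": [
    [0,0,0.5],
    [0,0,1],
    [0,0,2],
    [0,0,3],
    [-1,0,4],
    [-2,0,4],
    [-3,2,3],
    [-3,4,0],
    [-3,5,0],
    [0,0,0],
    [0,0,0]
  ],
  "turn": [
    [0,0,0],
    [0,0,0],
    [0,0,0],
    [0,0,0],
    [0,0,0],
    [0,0,0],
    [0,0,0],
    [0,0,0],
    [0,0,0],
    [0,0,0],
    [0,0,0]
  ]
}}

```text
t: 21.52
tool_pos: [0.3611, 0.4709, 0.4316]
orientation: [0.332, 3.122, 0.0]
force: [0.6, -0.6, 0.5]
opening: 0.0802
```

```bash
python3 - <<'E'
from lev import *
s=robot.read_state();print(s["t"],s["tool_pos"],s["force"])
for n in("top","scene"):
    p=read_camera(n);W,F,ok=cloud(p)
    br=ok&(F[:,0]>F[:,2]+45)&near(W,.4,.56,.28,.44,.075,.1);print(n,"tab",br.sum(),W[br].mean(0),cv2.minEnclosingCircle(W[br,:2].astype(np.float32)*1000))
    k=ok&near(W,.38,.58,.26,.46,.056,.07);print("pan",cv2.minEnclosingCircle(W[k,:2].astype(np.float32)*1000))
    red=(F[:,0]>110)&(F[:,1]<70)&(F[:,2]<70)&ok&near(W,.45,.7,.0,.2,.12,.25);print("cap",W[red].mean(0),red.sum())
    save(p,n+"9.png",s=1.5)
E
```

```text
21.525 [0.36110728 0.4709237  0.43160695] [ 0.57509826 -0.63568455  0.47553322]
top tab 143 [0.47912704 0.35952784 0.08387751] ((479.406982421875, 359.9774475097656), 19.96988296508789)
pan ((478.7173767089844, 362.00439453125), 60.13972473144531)
cap [0.57660767 0.09210302 0.19722768] 45
scene tab 0 [nan nan nan] ((0.0, 0.0), 0.0)
pan ((473.9190979003906, 350.15460205078125), 60.60655212402344)
cap [0.5828863  0.08572705 0.19567212] 36<stdin>:5: RuntimeWarning: Mean of empty slice.
  ret = um.true_divide(
```

View pics/scene9.png

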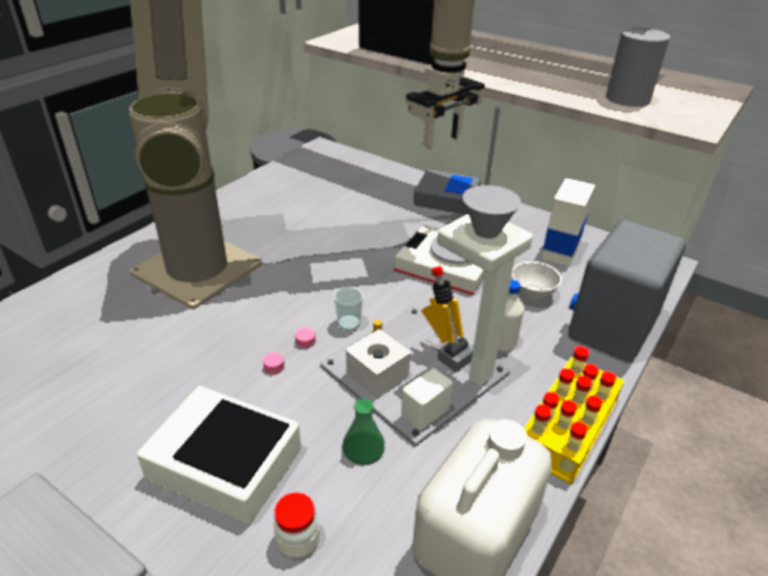

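View pics/top9.png

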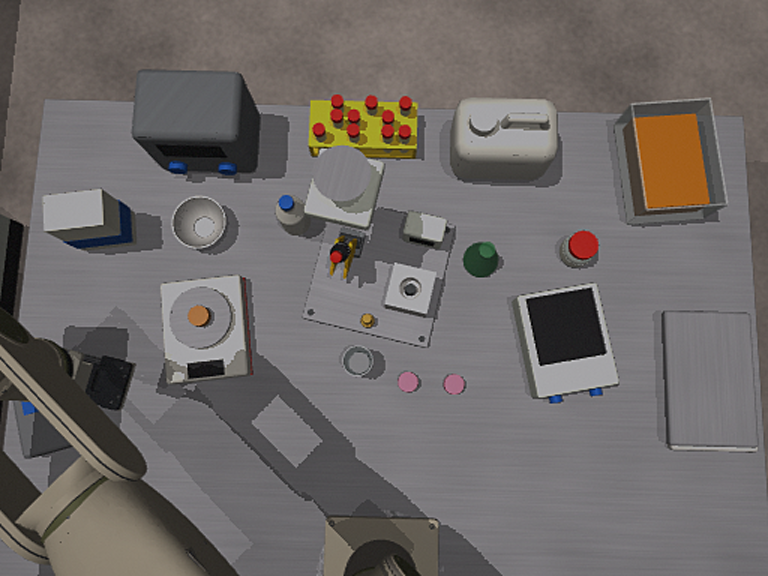

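The top picture shows the tablet flat on the pan at (199,316), about 2 mm from its centre. The lever's cap is at (337,256), still at the far end. The die is empty at (410,288), and the bystanders are where they were.

```bash
python3 -c "
from plant import robot
print(robot.close_job())"
```

```text
the job is handed in; nothing more can be done
None
```

The job is done and handed in, at about 21.6 s of the 59 s allowed. I lifted the collar 13–14 mm, swung the lever to its far stop and let the collar drop behind the gate. I then took the brown tablet out of the die and set it on the balance pan.

**Last checks**
- **Lever:** just after release, the wrist camera showed it leaning 23.8 deg, with the collar's upper edge 133.4 mm from the pivot (134 mm when home). In the final top view the cap was still at the far end.
- **Tablet:** it lies flat about 2 mm from the pan's centre. Its top is at 83.9 mm, against 84 mm expected.
- **Placing force:** contact with the pan reached about 8 N before I released.
- **Bystanders:** nothing looked moved in the last pictures, and the gripper is clear of everything.

**Disagreements:** in the last scene-camera picture the press's feed head and column hide part of the pan. That camera therefore gave no tablet reading and a pan centre about 12 mm off, so the final placing check rests on the top camera alone. The lever also started at about 0.08 rad rather than 0.

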